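# Refit the retaining clip on the bench mixer

### The job

The round sample plate of the bench mixer is loose because its retaining clip was taken off. Take the clip by its upright tab, press it flat onto the plate so that the sprung plate gives way and the clip comes level with the groove in the spindle, then push it sideways into the groove until it snaps fully home. Work gently, never pressing or pushing on the mixer with more than about 15 N of hand force, leave the other things on the worktop where they are, and let go of the clip.

Things in the scene. Friction and masses are not known exactly. Their poses are not given: they have to be found in the camera images.
- mixer: White square bench mixer, 130 x 130 mm, fixed to the worktop, housing top 42 mm high. Origin: centre of its underside; z up. The vertical steel spindle's axis runs through the origin. A round aluminium plate (diameter 104 mm, 7 mm thick) sits on the spindle; spindle and plate are set together, anew each time, so that the plate's upper face is 62 to 90 mm above the origin: find it by feel.
- plate_mid (a point): Point on the spindle axis 76 mm above the mixer's origin, fixed to the housing: mid-range of the plate face's height, which is within 14 mm of it. The plate is sprung: pressed, it starts to sink at about 1 N, then 1 mm per 3 N, 6 mm at most.
- groove_axis (a point): Same point, for the spindle: diameter 26 mm, top 16.5 mm above the unpressed plate face. Its groove is a neck of diameter 18 mm reaching from 2.5 mm below to 4.5 mm above the unpressed face. So the 5 mm clip, flat on the plate, enters only with the plate pressed down 0.5 to 2.5 mm (best about 1.5 mm, 5 to 6 N), whatever the height set. It may enter from any side.
- clip_tab (a point): The clip's upright black tab, the place to grip: 12 mm wide (y), 22 mm long (x), from 4 to 45 mm above the clip's underside. The point is at its centre, 27 mm above the underside and 36 mm behind (-x) the centre of the seat. Axes as clip_seat.
- clip_seat (a point): Centre of the seat of the flat steel clip, half-way up its 5 mm thickness; the spindle's axis must end up here. x points out of the open mouth (the way to push), z up. The flat back stop is 9.5 mm behind this point; jaws reach 16 mm ahead and 18 mm to either side; 30 mm wide at the back; the tail under the tab ends 48 mm behind. Mass about 55 g.
- clip_mouth (a point): Middle of the clip's mouth, 7 mm ahead of clip_seat. Bumps on the two sprung jaws leave a gap of about 14 mm here; they meet the neck when clip_seat is about 14 mm short of the axis, spread over it with roughly 3 to 6 N of push, and snap shut behind it some 7 mm short. Then the back stop meets the neck and the push rises steeply.
- tape_roll: Roll of cream tape, 75 mm across, 19 mm high, a bystander; origin at the centre of its underside.
- mouse: Black computer mouse, 98 x 65 x 35 mm, a bystander; origin at the centre of its underside.
- calculator: White desk calculator, 156 x 108 x 31 mm, a bystander; origin at the centre of its underside.
- dropper_1: Dropper bottle, 37 mm across, 100 mm high, a bystander; origin at the centre of its underside.
- carton_1: Small upright reagent carton, 40 x 62 x 85 mm, a bystander; origin at the centre of its underside.
- petri_1: Clear lidded petri dish, 61 mm across, 14 mm high, a bystander; origin at the centre of its underside.

How it is judged:
On the way, in this order (a step that is already met when the one before it is completed fails the run):
1. the clip bears on the mixer's plate, still clear of the spindle's groove (contact force between clip and mixer above 0.5 N and horizontal distance between clip_seat and mixer above 0.014 m), for 0.05 s.
2. the clip is snapped into the groove, the neck in its seat (horizontal distance between clip_seat and mixer below 0.0025 m and z of clip_seat in the frame of mixer between 0.0585 and 0.093 m), for 0.2 s.
At the end, for the whole second after the job is handed in: The clip sits level (within 0.12 rad) in the spindle's groove with the spindle axis within 2.5 mm of the centre of its seat, its mid-plane 58.5 to 93 mm above the mixer's underside (above the plate and below the spindle's top), at rest (all of step 2 and angle between clip_seat's own z axis and vertical below 0.12 rad and linear speed of clip below 0.01 m/s); the robot touches nothing.
It fails at once if the clip is forced: its contact forces on the mixer, the jaws' own pinch included, add up to more than 30 N (a hand force of about 15 N or more) (contact force between clip and mixer above 30 N).
It fails at once if the robot itself presses on the mixer with more than 25 N (contact force between any of the fingers, the arm and mixer above 25 N).
It fails at once if a bystander is moved more than 20 mm (distance of any of tape_roll, mouse, calculator, dropper_1, carton_1, petri_1 from where it was at the start of the episode above 0.02 m).
It also fails if it takes over 54 s, if anything falls off the work surface, if the arm or the gripper's body presses on something with over 40 N, if the wrist force passes 120 N, or if a joint passes its speed limit or range.

### The arm

A 6-joint arm with a two-finger parallel gripper is mounted at the origin on a cart in front of the work surface, level with it; the furniture and walls round the work are solid. World frame = base frame: x ahead of the robot, y to its left, z up, the work surface at z = 0. Lengths are in m, angles in rad, forces in N, time in s.
With the tool pointing down it reaches from about 0.275 to 0.725 m from the base axis. Payload 5.6 kg.
Tool frame: the origin (TCP) lies at the very end of the fingers, on their centre line; the grasp point (between the pads) lies 19 mm behind it (manip.hold_point_z is the distance from the TCP to the grasp point, in m); z points along the fingers, y is the line along which they close (so a half turn about z gives the same grasp; the last joint's range is limited). The gripper opens to 85 mm and grips with 20 to 120 N. Pads are 22 mm wide; open, the fingers measure 114 mm over their backs; the gripper's body (76 mm by 85 mm) begins 54 mm behind the grasp point. The pads swing forward as they close: fully open they stand 13 mm farther back than shut.
Start: joints at [-0.902, 0.255, 0.108, 0, -1.424, -0.285], TCP at [0.206, -0.51, 0.231] pointing down, gripper open.
Joint ranges: [-2.95, 2.95], [-1.21, 1.97], [-1.09, 1.5], [-2.87, 1.71], [-2.94, -0.07], [-3.05, 3.05]. Speed limits (rad/s): [2.57, 2.57, 3.14, 3.14, 3.14, 3.14].

### API

Orientations are given as a unit quaternion [x, y, z, w].
In Python, from bench import manip, kin, readout, eyes gives the robot as it stands. Calls block until the motion is done:
- manip.move_to(position, orientation): joint-space move of the TCP to a pose.
- manip.move_l(position, v=0.15, rotation=None): straight line of the TCP; rotation=None keeps the orientation; v is the mean speed in m/s.
- manip.movej(angles): joint-space move.
- manip.move_gripper(opening): finger opening in m; the grip force is fixed at half the most; returns when the fingers have stopped.
- manip.dwell(seconds).
- kin.inverse_kinematics(position, orientation): joint angles nearest the present ones, or None.
- readout.state(): the state.
- eyes.camera(name): name is "scene" or "top"; returns the picture (420x560x3 uint8, red, green, blue); there is no depth.
- eyes.calibration(name): a dict with "camera_matrix" (3x3 intrinsics, pixels), "xyz" and "rotation" of the camera in the world. Camera axes: x right, y down, z forward; pixel columns grow to the right and rows downward; lengths in m; the calibration is good to about 2 mm. A picture is of the moment at which its call begins. calibration takes no time and is no camera call.
A pose or a line that the arm cannot do raises manip.PlanningError and nothing moves.
- manip.sign_off(): hands the job in; it is judged then, once.
The state is a dict: "t": time; "joints": joint angles; "joint_velocities": joint speeds; "effort": joint torques, N m; "tool_pos": TCP position; "ee_rot": TCP orientation; "contact_force": force on the tool from outside, world axes, zero at the start; "moment": the same for the moment, N m; "grip_width": finger opening in m; "gripper_force": force on a finger pad.
Only numpy, scipy, OpenCV 4.12 (cv2) and the standard library are available. Lean on these libraries where they do the work, as an engineer would, in place of code of your own. Each camera call takes 0.05 s, during which the arm holds its last target. There are 200 camera calls.

## Working session

There is one attempt and no reset: what is moved stays moved. The work goes in short steps, each a Python script; the robot and the scene stay as the last script left them, time stands still between calls to the robot, and variables do not carry over. Pictures are saved under pics/ and viewed, at most 10 in all, crops included, and the job is handed in when it is done.

```bash
mkdir -p pics; python3 - <<'E'
from bench import manip, kin, readout, eyes
import cv2
for n in("scene","top"):
    im=eyes.camera(n); cv2.imwrite(f"pics/{n}0.png",cv2.resize(im[:,:,::-1],(800,600),interpolation=cv2.INTER_CUBIC)); cv2.imwrite(f"{n}raw.png",im[:,:,::-1])
    c=eyes.calibration(n); print(n,c)
s=readout.state(); print(s)
E
```

```text
scene {'camera_matrix': array([[502.22357009,   0.        , 282.1944799 ],
       [  0.        , 502.22357009, 207.63678487],
       [  0.        ,   0.        ,   1.        ]]), 'xyz': array([-0.12872792,  0.49044916,  1.10472356]), 'rotation': array([-0.3978893 ,  0.85250514, -0.30413778,  0.14973074])}
top {'camera_matrix': array([[453.38337913,   0.        , 271.99649162],
       [  0.        , 453.38337913, 211.08209308],
       [  0.        ,   0.        ,   1.        ]]), 'xyz': array([ 0.28848688, -0.03867713,  1.41878757]), 'rotation': array([-0.70178596,  0.70730896, -0.06053239,  0.05955105])}
{'t': 0.1, 'joints': array([-9.02379799e-01,  2.55709881e-01,  1.07156203e-01, -4.27900922e-04,
       -1.42387710e+00, -2.84588298e-01]), 'joint_velocities': array([ 0.00125481, -0.00058456,  0.00210831,  0.00230242,  0.00091729,
       -0.00014496]), 'effort': array([-2.52012571e-03, -3.87604487e+01,  2.38473558e+01,  5.37784427e+00,
       -3.81411824e-03, -3.13142493e-05]), 'tool_pos': array([ 0.2058528 , -0.50956651,  0.23048252]), 'ee_rot': array([-1.90707233e-01,  9.81646596e-01,  8.23255456e-04, -1.86794024e-04]), 'contact_force': array([-0.40302772,  0.17298503,  0.11381043]), 'moment': array([0.03187931, 0.06004409, 0.00168336]), 'gripper_force': 0.0, 'grip_width': 0.08566621564561322}
```

View pics/scene0.png

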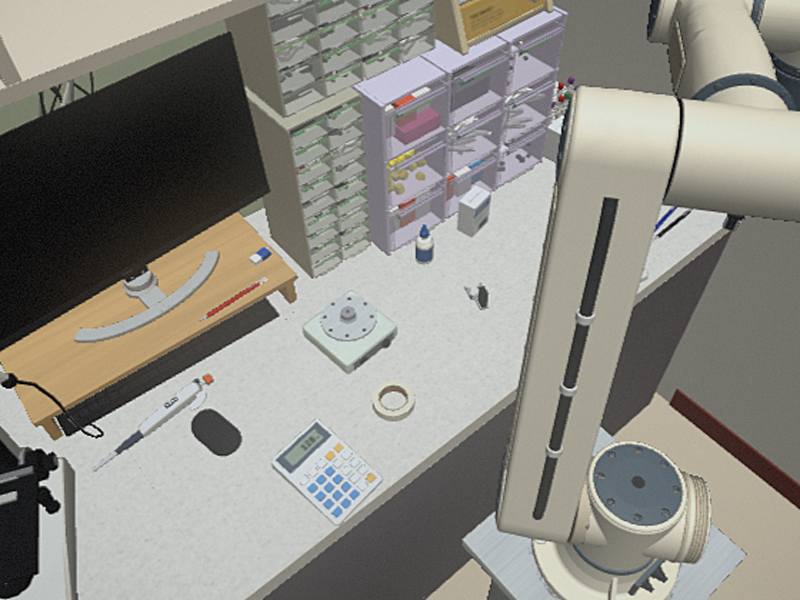

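View pics/top0.png

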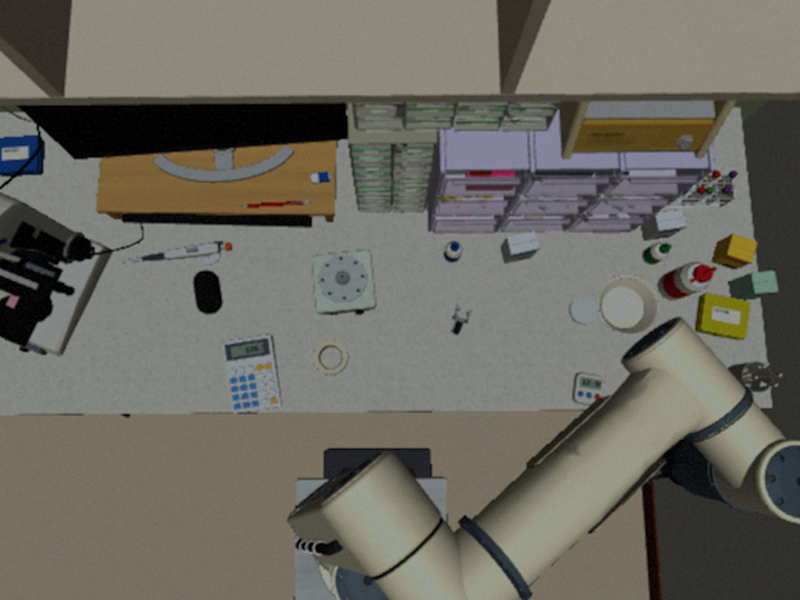

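The top view shows the mixer at about (344,280) and the clip at about (460,318), both at 800 px scale. In the scene view the mixer is at (349,325) and the clip at (478,295). I'll enlarge these areas next.

```bash
python3 - <<'E'
import cv2,numpy as np
t=cv2.imread("topraw.png");s=cv2.imread("sceneraw.png")
def crop(im,x,y,w,h,k):
    c=cv2.resize(im[y:y+h,x:x+w],None,fx=k,fy=k,interpolation=cv2.INTER_CUBIC)
    for i in range(0,w,5):
        cv2.line(c,(i*k,0),(i*k,8 if i%10 else 16),(0,0,255),1)
        if i%10==0: cv2.putText(c,str(x+i),(i*k+2,26),0,.4,(0,0,255),1)
    for i in range(0,h,5):
        cv2.line(c,(0,i*k),(8 if i%10 else 16,i*k),(0,0,255),1)
        if i%10==0: cv2.putText(c,str(y+i),(18,i*k+4),0,.4,(0,0,255),1)
    return c
cv2.imwrite("pics/c1.png",np.hstack([crop(t,304,205,33,37,12),crop(s,318,190,33,37,12)]))
cv2.imwrite("pics/c2.png",np.hstack([crop(t,212,168,56,56,7),crop(s,208,200,56,56,7)]))
E
```

```text
(no output)
```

View pics/c1.png

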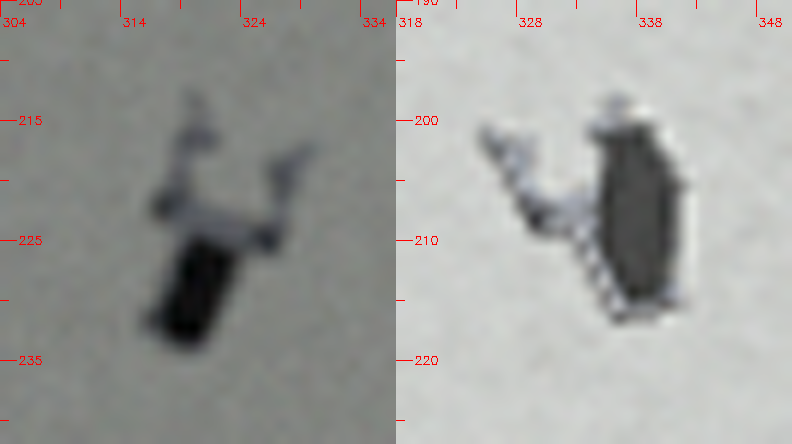

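View pics/c2.png

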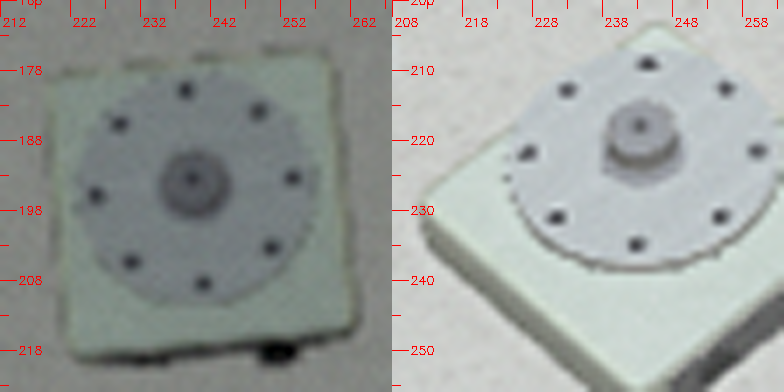

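Crop c1: the tab's black top runs from about (322,225) to (319,234) in the top image, with the jaws pointing up and slightly right. Crop c2: the spindle's top dot is at about (239.4,193.4) in the top image and (243.4,217.9) in the scene image, and eight plate holes show clearly in both.

```bash
cat > h.py <<'E'
from bench import manip, kin, readout, eyes
import cv2,numpy as np
from scipy.spatial.transform import Rotation as R
from scipy.optimize import least_squares,minimize
C={n:eyes.calibration(n) for n in("scene","top")}
def proj(n,P):
    c=C[n];q=R.from_quat(c["rotation"]).inv().apply(np.atleast_2d(P)-c["xyz"])
    p=q@c["camera_matrix"].T;return p[:,:2]/p[:,2:]
def tri(pt,ps):
    f=lambda P:np.r_[proj("top",P)[0]-pt,proj("scene",P)[0]-ps]
    r=least_squares(f,[.45,-.05,.08]);return r.x,r.fun
def tabpts(x,y,yaw,z0=0):  # x,y = tab centre
    b=np.array([[a,b,c] for a in(-.011,.011) for b in(-.006,.006) for c in(.004,.045)])
    return R.from_euler("z",yaw).apply(b)+[x,y,z0]
E
cat > m.py <<'E'
from h import *
k=7
A=np.array([(186,90),(260,111),(293,177),(272,247),(204,284),(131,262),(96,196),(119,124)])
B=np.array([(648,63),(726,89),(757,151),(721,217),(637,244),(557,217),(528,152),(568,90)])-[392,0]
ct=lambda u:np.array([212,168])+(u+.5)/k-.5
cs=lambda u:np.array([208,200])+(u+.5)/k-.5
H=np.array([tri(ct(a),cs(b))[0] for a,b in zip(A,B)]); print(H.round(4)); print("holes mean",H.mean(0))
print("top dot",tri(ct(np.array([192,178])),cs(np.array([248,125]))))
# tab silhouettes
t=cv2.imread("topraw.png",0);s=cv2.imread("sceneraw.png",0)
M={}
S=8
for n,im,(x,y,w,h),th in(("top",t,(304,205,33,37),60),("scene",s,(318,190,33,37),115)):
    c=cv2.resize(im[y:y+h,x:x+w],None,fx=S,fy=S,interpolation=cv2.INTER_CUBIC)
    m=(c<th).astype(np.uint8); l,lab,st,ce=cv2.connectedComponentsWithStats(m)
    i=1+st[1:,4].argmax(); M[n]=((lab==i).astype(np.uint8),(x,y)); print(n,c.min(),st[i],ce[i]/S+[x,y])
def cost(v,full=False):
    o=[]
    for n,(m,(x,y)) in M.items():
        p=(proj(n,tabpts(v[0],v[1],v[2]))-[x,y]+.5)*S-.5
        q=np.zeros_like(m);cv2.fillConvexPoly(q,cv2.convexHull(np.round(p*16).astype(np.int32)),1,shift=4)
        o.append((m&q).sum()/(m|q).sum())
    return o if full else -sum(o)
best=min((minimize(cost,[x,y,a],method="Nelder-Mead",options=dict(initial_simplex=np.array([x,y,a])+np.array([[0,0,0],[.01,0,0],[0,.01,0],[0,0,.3]]))) for x in(.32,.36,.40) for y in(-.18,-.22,-.26) for a in(-.5,0,-.2)),key=lambda r:r.fun)
print(best.x,cost(best.x,True))
x,y,a=best.x
f=R.from_euler("z",a).apply
print("seat",f([.036,0,0])+[x,y,0]); 
for n in("top","scene"): print(n,"jaw tips pred",proj(n,f([[.052,.016,.005],[.052,-.016,.005]])+[x,y,0]))
E
python3 m.py
```

```text
[[0.5994 0.0489 0.0891]
 [0.5974 0.0179 0.0512]
 [0.5802 0.0101 0.0205]
 [0.5611 0.0299 0.0101]
 [0.549  0.0671 0.0345]
 [0.5526 0.0968 0.0729]
 [0.5686 0.1027 0.1031]
 [0.588  0.0828 0.1082]]
holes mean [0.57454769 0.05703625 0.06118715]
top dot (array([0.57468798, 0.05768329, 0.07855569]), array([ 0.02000279,  0.02129534, -0.02476021, -0.00522682]))
top 0 [ 102  157   56   74 2464] [320.27602476 229.18465909]
scene 43 [ 132   84   57  121 5197] [337.99348182 207.91555224]
[ 0.32 -0.18 -0.5 ] [np.float64(0.0), np.float64(0.0)]
seat [ 0.35159297 -0.19725932  0.        ]
top jaw tips pred [[320.46240215 260.82133282]
 [329.64743241 265.71900295]]
scene jaw tips pred [[362.29396498 232.17984076]
 [373.57760805 230.2914136 ]]
```

```bash
sed -i 's/for x in(.32,.36,.40) for y in(-.18,-.22,-.26) for a in(-.5,0,-.2)/for x in(T[0],) for y in(T[1],) for a in(-.6,0,-.3)/; s/^def cost/T=tri([319.8,228.7],[337.5,207.4])[0];print("T",T)\ndef cost/' m.py; python3 m.py | tail -12
```

```text
[0.588  0.0828 0.1082]]
holes mean [0.57454769 0.05703625 0.06118715]
top dot (array([0.57468798, 0.05768329, 0.07855569]), array([ 0.02000279,  0.02129534, -0.02476021, -0.00522682]))
top 0 [ 102  157   56   74 2464] [320.27602476 229.18465909]
scene 43 [ 132   84   57  121 5197] [337.99348182 207.91555224]
T [ 0.4715434  -0.18978191  0.02136052]
[ 0.4706436  -0.1889634  -0.42553348] [np.float64(0.9164785553047404), np.float64(0.8139460666985798)]
seat [ 0.50343307 -0.20382444  0.        ]
top jaw tips pred [[320.78941891 212.7633496 ]
 [330.12750121 216.81849864]]
scene jaw tips pred [[325.78765902 199.14415182]
 [336.3169426  196.83171522]]
```

```bash
cat >> h.py <<'E'
YAW=-0.41
def Q(yaw,flip): return (R.from_euler("z",yaw)*R.from_quat([0,1,0,0] if flip else [1,0,0,0])).as_quat()
E
python3 - <<'E'
from h import *
tab=np.array([.4706,-.1889])
for fl in(0,1):
    for p in([*tab,.15],[*tab,.011],[.51,.085,.15]): print(fl,p,kin.inverse_kinematics(p,Q(YAW,fl)))
q=Q(YAW,1)
if kin.inverse_kinematics([*tab,.011],q) is not None:
    manip.move_to([*tab,.15],q); manip.move_gripper(.045); manip.move_l([*tab,.05],v=.15)
    s=readout.state();print(s["t"],s["tool_pos"],s["ee_rot"],s["grip_width"],s["contact_force"])
    vis=[]
    for n in("scene","top"):
        im=eyes.camera(n)[:,:,::-1]; c=proj(n,[*tab,.03])[0].astype(int)
        vis.append(cv2.resize(im[c[1]-25:c[1]+25,c[0]-25:c[0]+25],(400,400),interpolation=cv2.INTER_CUBIC))
    cv2.imwrite("pics/pre.png",np.hstack(vis))
E
```

```text
0 [np.float64(0.4706), np.float64(-0.1889), 0.15] [-0.07232433  0.2117464  -0.15888227  0.         -1.20016765  1.23312066]
0 [np.float64(0.4706), np.float64(-0.1889), 0.011] [-0.07232433  0.35480847 -0.36216163  0.         -0.85382623  1.23312066]
0 [0.51, 0.085, 0.15] [ 0.46840124  0.23062759 -0.1342341   0.         -1.20593464  0.69239509]
1 [np.float64(0.4706), np.float64(-0.1889), 0.15] [-0.07232433  0.2117464  -0.15888227  0.         -1.20016765 -1.908472  ]
1 [np.float64(0.4706), np.float64(-0.1889), 0.011] [-0.07232433  0.35480847 -0.36216163  0.         -0.85382623 -1.908472  ]
1 [0.51, 0.085, 0.15] [ 0.46840124  0.23062759 -0.1342341   0.         -1.20593464 -2.44919756]
2.9583 [ 0.4712927  -0.18907989  0.05078354] [ 2.03403799e-01  9.79094689e-01 -1.10329791e-04  6.87553761e-04] 0.044598668541089084 [ 0.90475626 -0.14322049  0.10915765]
```

View pics/pre.png

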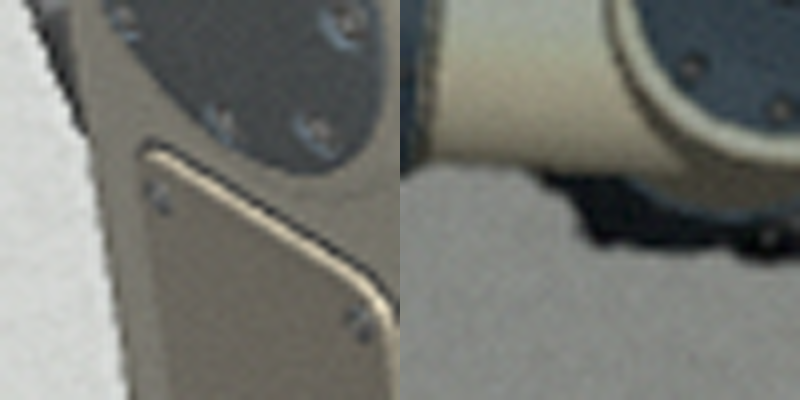

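The arm hides the clip in both views, so I'll descend and grasp on the measured pose.

```bash
python3 - <<'E'
from h import *
tab=[.4706,-.1889]
pr=lambda a:(lambda s:print(a,round(s["t"],2),s["tool_pos"].round(4),s["grip_width"].round(4),s["contact_force"].round(2),s["moment"].round(3),s["gripper_force"]))(readout.state())
pr("hover"); manip.move_l([*tab,.011],v=.1); pr("down")
manip.move_gripper(.0); pr("grip")
manip.dwell(.2); pr("grip")
manip.move_l([*tab,.10],v=.12); manip.dwell(.2); pr("lift")
E
```

```text
Traceback (most recent call last):
AttributeError: 'float' object has no attribute 'round'
```

```bash
cat >> h.py <<'E'
def pr(a):
    s=readout.state();print(a,*[np.round(s[k],4) for k in("t","tool_pos","grip_width","contact_force","moment","gripper_force")])
E
python3 - <<'E'
from h import *
tab=[.4706,-.1889]
pr("hover"); manip.move_l([*tab,.011],v=.1); pr("down")
manip.move_gripper(.0); manip.dwell(.2); pr("grip")
manip.move_l([*tab,.10],v=.12); manip.dwell(.2); pr("lift")
E
```

```text
hover 3.0583 [ 0.4715 -0.1891  0.0511] 0.0448 [-0.3409  0.6657  0.0899] [ 0.0247  0.035  -0.0115] 0.0
down 3.6 [ 0.471  -0.189   0.0114] 0.0452 [-0.308   0.5084  0.3149] [ 0.017  -0.0022  0.0136] 0.0
grip 4.1917 [ 0.4713 -0.1891  0.0118] 0.0108 [-1.3742  1.157   5.5427] [ 0.2657  0.2639 -0.0508] 58.924
lift 5.2833 [ 0.4701 -0.1888  0.0992] 0.0112 [-0.3875 -0.2011 -0.8236] [-0.0076 -0.0515 -0.0233] 58.3903
```

```bash
cat >> h.py <<'E'
AX=np.array([.5746,.0574]); D=np.array([np.cos(YAW),np.sin(YAW)]); N=np.array([-D[1],D[0]])
def tcp(short,zu,lat=0):  # seat distance short of axis, underside height
    p=AX-D*(short+.036)+N*lat; return [*p,zu+.0115]
E
python3 - <<'E'
from h import *
manip.move_to(tcp(.037,.12),Q(YAW,1)); manip.dwell(.3); pr("stage")
f=[readout.state() for _ in range(1)]
vis=[]
for n in("scene","top"):
    im=eyes.camera(n)[:,:,::-1]; c=proj(n,[*AX,.08])[0].astype(int)
    vis.append(cv2.resize(im[c[1]-33:c[1]+33,c[0]-33:c[0]+33],(400,400),interpolation=cv2.INTER_CUBIC)); print(n,c-33)
    seat=AX-D*.037
    F=lambda x,y:[*(seat+D*x+N*y),.125]
    print(proj(n,[F(.016,.018),F(.016,-.018),F(-.0095,0)]).round(1).tolist())
cv2.imwrite("pics/stage.png",np.hstack(vis))
E
```

```text
stage 6.6667 [0.5077 0.0857 0.1314] 0.0116 [ 0.6978 -0.4854 -0.3113] [0.0364 0.0741 0.0063] 58.3935
scene [210 184]
[[236.7, 213.8], [250.6, 210.5], [246.0, 219.8]]
top [206 159]
[[229.4, 193.9], [240.7, 198.6], [231.5, 204.1]]
```

View pics/stage.png

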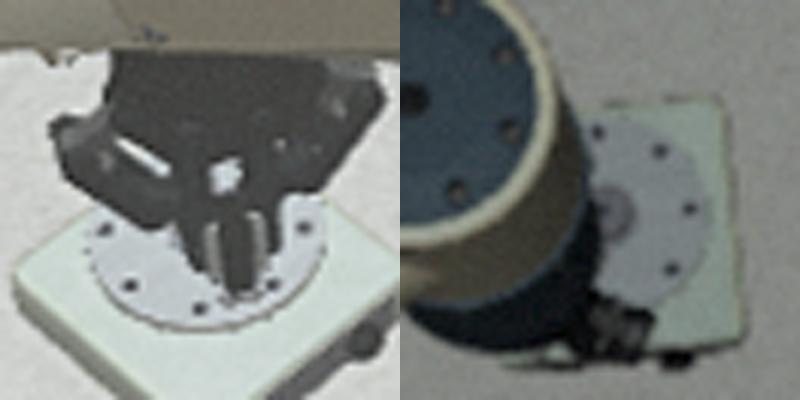

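The scene view shows the clip's tail under the fingertips at about (240,300) over the plate, with the jaws hidden. From here I'll go by feel.

```bash
cat >> h.py <<'E'
def F(n=4):
    a=[]
    for _ in range(n):
        manip.dwell(.02); s=readout.state(); a.append(np.r_[s["contact_force"],s["moment"],s["tool_pos"]])
    a=np.mean(a,0); f=a[:3]
    return np.r_[f[:2]@D,f[:2]@N,f[2]],a[3:6],a[6:]
E
python3 - <<'E'
from h import *
manip.move_l(tcp(.037,.073),v=.08); manip.dwell(.2); f0,m0,p=F(8); np.save("f0.npy",np.r_[f0,m0]); print("tare",f0.round(2),m0.round(3),p.round(4))
z=.073
while z>.052:
    z-=.0007; manip.move_l(tcp(.037,z),v=.02); f,m,p=F(); f=f-f0
    if f[2]>.7 or z<.064: print(round(z,4),p[2].round(4),f.round(2),(m-m0).round(3))
    if f[2]>2.2: break
print(readout.state()["t"])
E
```

```text
tare [ 0.33 -0.03 -0.21] [ 0.008  0.014 -0.028] [0.5079 0.0866 0.0849]
0.0653 0.077 [-0.65 -0.29  1.45] [-0.022  0.042  0.027]
0.0646 0.0764 [-0.64  0.2   3.06] [-0.015  0.09   0.04 ]
11.6417
```

```bash
python3 - <<'E'
from h import *
a=np.load("f0.npy");f0,m0=a[:3],a[3:]
z=.0646
for _ in range(6):
    f,m,p=F(3); f=f-f0
    if f[2]>5.2: break
    z-=min(.0006,max(.0002,(5.6-f[2])/2.6e3)); manip.move_l(tcp(.037,z),v=.02)
print("pressed",round(z,5),p.round(4),f.round(2),(m-m0).round(3))
sh=.037
while sh>.0165:
    sh-=.001; manip.move_l(tcp(sh,z),v=.02); f,m,p=F(3); f=f-f0
    act=(AX-p[:2])@D-.036
    print(round(sh,4),act.round(4),round(z,5),p[2].round(4),f.round(2),(m-m0).round(3))
    if f[0]<-4.5 or abs(f[1])>4 or f[2]>9: break
    z+=np.clip((f[2]-5.6)/3e3,-.0004,.0004)
print(readout.state()["t"])
E
```

```text
pressed 0.064 [0.5079 0.0866 0.0758] [-1.02  0.35  5.35] [-0.002  0.153  0.018]
0.036 0.0358 0.064 0.0756 [-1.07  0.01  5.18] [0.124 0.222 0.044]
0.035 0.0348 0.06386 0.0755 [-1.22 -0.28  5.43] [0.057 0.26  0.029]
0.034 0.0338 0.0638 0.0755 [-2.1  -0.34  5.7 ] [0.05  0.295 0.043]
0.033 0.0328 0.06384 0.0755 [-1.44  0.03  5.71] [0.087 0.291 0.012]
0.032 0.0318 0.06388 0.0755 [-0.88 -0.21  5.51] [0.07  0.3   0.022]
0.031 0.0308 0.06385 0.0755 [-1.68  0.16  5.44] [0.071 0.309 0.055]
0.03 0.0298 0.06379 0.0755 [-0.81 -0.32  5.65] [0.075 0.292 0.019]
0.029 0.0288 0.06381 0.0755 [-1.39  0.08  5.45] [ 0.062  0.265 -0.001]
0.028 0.0278 0.06376 0.0755 [-1.7  -0.03  6.02] [ 0.11   0.325 -0.002]
0.027 0.0268 0.0639 0.0756 [-1.54  0.04  5.72] [0.114 0.25  0.022]
0.026 0.0258 0.06394 0.0756 [-1.8  -0.13  5.57] [0.065 0.243 0.052]
0.025 0.0249 0.06393 0.0756 [-1.15  0.43  5.44] [0.041 0.274 0.034]
0.024 0.0238 0.06388 0.0756 [-1.68  0.36  5.65] [0.076 0.264 0.007]
0.023 0.0229 0.06389 0.0756 [-1.32 -0.46  5.14] [0.081 0.287 0.028]
0.022 0.0218 0.06374 0.0755 [-1.07  0.05  5.88] [0.08  0.322 0.008]
0.021 0.0208 0.06383 0.0755 [-1.46 -0.28  5.59] [0.088 0.3   0.054]
0.02 0.0198 0.06383 0.0755 [-1.61 -0.5   5.33] [0.091 0.328 0.052]
0.019 0.0188 0.06374 0.0755 [-1.44  0.05  5.54] [0.08  0.332 0.047]
0.018 0.0178 0.06372 0.0754 [-1.45 -0.52  6.05] [0.114 0.329 0.024]
0.017 0.0168 0.06387 0.0756 [-1.84 -0.14  6.11] [0.069 0.306 0.018]
0.016 0.0159 0.06404 0.0757 [-1.18  0.44  5.37] [0.074 0.246 0.059]
18.2917
```

```bash
python3 - <<'E'
from h import *
a=np.load("f0.npy");f0,m0=a[:3],a[3:]
z=.0640; sh=.016; lat=0
while sh>-.006:
    sh-=.0007; manip.move_l(tcp(sh,z,lat),v=.015); f,m,p=F(3); f=f-f0
    act=(AX-p[:2])@D-.036
    print(round(sh,4),act.round(4),round(lat,4),round(z,5),f.round(2),(m-m0).round(3))
    if f[0]<-8.5 or abs(f[1])>5 or f[2]>9: break
    z+=np.clip((f[2]-5.3)/3e3,-.0003,.0003)
    if abs(f[1])>1.2: lat+=np.clip(f[1]/8e3,-.0003,.0003)
print(readout.state()["t"])
E
```

```text
0.0153 0.0152 0 0.064 [-1.25 -0.08  5.  ] [0.079 0.294 0.015]
0.0146 0.0147 0 0.0639 [-1.67 -0.69  6.04] [0.159 0.488 0.021]
0.0139 0.0143 0 0.06415 [-2.73 -0.27  6.09] [ 0.097  0.73  -0.009]
0.0132 0.0138 0 0.06441 [-2.63 -1.32  6.21] [ 0.093  0.963 -0.021]
0.0125 0.0136 -0.0002 0.06471 [-4.61 -1.01  5.22] [ 0.41   1.194 -0.014]
0.0118 0.0131 -0.0002 0.06468 [-5.41 -0.08  5.68] [0.616 1.409 0.017]
0.0111 0.0125 -0.0002 0.06481 [-5.24  0.17  4.56] [0.663 1.491 0.018]
0.0104 0.0117 -0.0002 0.06457 [-5.93  0.16  5.81] [0.673 1.602 0.02 ]
0.0097 0.0105 -0.0002 0.06474 [-4.82 -0.43  5.07] [ 0.522  1.397 -0.002]
0.009 0.009 -0.0002 0.06466 [-3.75 -0.31  4.95] [0.261 1.136 0.005]
0.0083 0.008 -0.0002 0.06454 [-2.49 -1.61  3.57] [-0.128  0.672 -0.001]
0.0076 0.0073 -0.0004 0.06424 [-1.07 -0.42  3.37] [-0.142  0.386  0.007]
0.0069 0.0066 -0.0004 0.06394 [-1.89 -0.86  3.77] [-0.113  0.346  0.004]
0.0062 0.006 -0.0004 0.06364 [-0.81 -1.05  4.83] [-0.106  0.406 -0.007]
0.0055 0.0052 -0.0004 0.06349 [-1.36 -0.22  5.74] [-0.118  0.45  -0.01 ]
0.0048 0.0045 -0.0004 0.06363 [-1.04 -0.47  5.61] [-0.167  0.385  0.024]
0.0041 0.0037 -0.0004 0.06374 [-0.99 -0.75  5.62] [-0.206  0.3    0.011]
0.0034 0.0029 -0.0004 0.06384 [-0.66 -1.18  5.39] [-0.209  0.224  0.025]
0.0027 0.0022 -0.0004 0.06387 [-0.46 -0.67  5.35] [-0.281  0.091  0.003]
0.002 0.0016 -0.0004 0.06389 [-0.32 -0.55  5.41] [-0.263  0.14  -0.025]
0.0013 0.001 -0.0004 0.06393 [-0.7  -0.64  5.33] [-0.24   0.236 -0.011]
0.0006 0.0004 -0.0004 0.06394 [-0.71 -0.92  5.63] [-0.207  0.324  0.006]
-0.0001 -0.0001 -0.0004 0.06405 [-1.51 -0.44  5.24] [-0.047  0.389  0.008]
-0.0008 -0.0003 -0.0004 0.06403 [-3.55 -0.62  5.86] [0.342 0.952 0.025]
-0.0015 -0.0004 -0.0004 0.06421 [-5.37  0.06  6.26] [0.746 1.527 0.03 ]
-0.0022 -0.0004 -0.0004 0.06451 [-6.91  0.87  6.89] [1.154 2.003 0.022]
-0.0029 -0.0006 -0.0004 0.06481 [-9.17  1.09  6.68] [1.529 2.519 0.06 ]
26.3917
```

Snapped at about 7 mm short, and the back stop was met right at the axis. Next I'll unload, release and look.

```bash
python3 - <<'E'
from h import *
a=np.load("f0.npy");f0=a[:3]
z=.0648
manip.move_l(tcp(.0,z,-.0004),v=.02)
for _ in range(6):
    f=F(3)[0]-f0
    if f[2]<1: break
    z+=min(.0008,f[2]/3.5e3); manip.move_l(tcp(.0,z,-.0004),v=.02)
print(round(z,4),f.round(2))
manip.move_gripper(.035); pr("open")
manip.move_l(tcp(.0,z+.07),v=.08)
p=tcp(0,z+.07); manip.move_l([p[0]-.18,p[1]-.05,.22],v=.2); pr("away")
vis=[]
for n in("scene","top"):
    im=eyes.camera(n)[:,:,::-1]; c=proj(n,[*AX,.07])[0].astype(int); print(n,c-33)
    vis.append(cv2.resize(im[c[1]-33:c[1]+33,c[0]-33:c[0]+33],(400,400),interpolation=cv2.INTER_CUBIC))
cv2.imwrite("pics/end.png",np.hstack(vis))
E
```

```text
0.0656 [-0.08  0.98  0.53]
open 27.3917 [0.5413 0.0713 0.077 ] 0.0352 [-0.2522 -0.3144  0.2359] [ 0.0139 -0.0136  0.0083] 0.0
away 29.5667 [0.3619 0.0219 0.2195] 0.0349 [ 0.0736 -0.1604  0.305 ] [-0.0008 -0.063   0.0036] 0.0
scene [210 186]
top [206 160]
```

View pics/end.png

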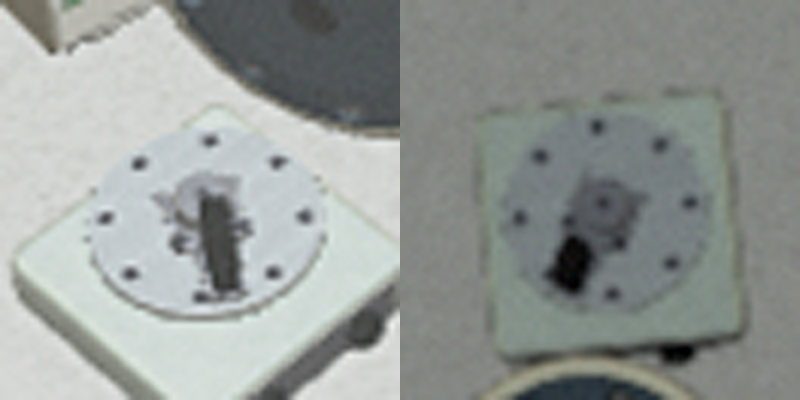

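The picture shows the clip level round the spindle. In the top view the spindle is centred between the jaws at about (603,203), with the tab behind it at about (572,263).

```bash
python3 -c "
from bench import manip
manip.dwell(.3); print(manip.sign_off())"
```

```text
the job is handed in; nothing more can be done
None
```

The clip is snapped home in the spindle groove and released, with a peak push of about 9 N and press of about 7 N, and the job was handed in at about 30 s; the sign-off returned no verdict.

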